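# Pop the guide roller out of its ejector block and trap it

## Robot

A 6-joint arm with a two-finger parallel gripper is mounted at the origin on the work surface. World frame = base frame: x ahead of the robot, y to its left, z up, the work surface at z = 0. Lengths are in mm, angles in degrees, forces in N, time in s.
With the tool pointing down it reaches from about 325 to 850 mm from the base axis. Payload 4.4 kg.
Tool frame: the origin (TCP) lies midway between the tips of the shut fingers; the grasp point (between the pads) lies 19 mm behind it; z points along the fingers, y is the direction in which the jaws open and shut (so a half turn about z gives the same grasp; the last joint's range is limited). The gripper opens to 94 mm and grips with 3 to 60 N. Pads are 16 mm wide; open, the fingers measure 119 mm over their backs; the gripper's body (75 mm by 177 mm) begins 78 mm behind the grasp point.
Start: joints at [-78.352, 11.837, 88.321, -0, 79.842, -8.623], TCP at [199.205, -539.393, 205.447] pointing down, gripper open.
Joint ranges: [-156.59, 156.59], [-49.26, 127.26], [12.9, 141.05], [-63.56, 243.56], [4.71, 150.69], [-161.64, 161.64]. Speed limits (degrees/s): [159.86, 159.86, 180, 180, 180, 180].

## Interface

Orientations are given as [roll, pitch, yaw] about the fixed x, y, z axes, in that order (R = Rz(yaw) Ry(pitch) Rx(roll)).
In Python, from rig import arm gives the robot as it stands. Calls block until the motion is done:
- arm.movep(position, orientation): joint-space move of the TCP to a pose.
- arm.move_l(position, rotation=None, rate=150, max_force=None): straight line of the TCP; rotation=None keeps the orientation; rate is the mean speed in mm/s. With max_force (N) it stops when the force on the tool has changed by that much, and returns True; else False.
- arm.movej(angles): joint-space move.
- arm.open() and arm.close(f_grip=None): open the fingers fully, or close them until they stop; f_grip is the grip in N (None keeps the last).
- arm.dwell(seconds).
- arm.ik(position, orientation): joint angles nearest the present ones, or None.
- arm.snapshot(name): name is "side" or "top"; returns a dict with "image" (384x512x3 uint8, blue, green, red), "vfov" (degrees; the focal length in pixels is half the picture's height over the tangent of half this angle, whatever the lens; pixels are square), "cx", "cy" (the principal point, pixels), "D" ([k1, k2, p1, p2, k3] as OpenCV has them; the pictures are not rectified), "position" and "rotation" of the camera in the world. Camera axes: x right, y down, z forward; pixel columns grow to the right and rows downward; lengths in mm; the calibration is good to about 2 mm. A picture is of the moment at which its call begins. There is no depth.
A pose or a line that the arm cannot do raises arm.PlanningError and nothing moves.
- arm.close_job(): hands the job in, once; it reports no verdict.
Readings, each from a call of its own:
- arm.current_time_s(): time.
- arm.current_joints(): joint angles.
- arm.current_qvel(): joint speeds.
- arm.current_effort(): joint torques, N m.
- arm.current_ee_pos(): TCP position.
- arm.current_tcp_rot(): TCP orientation.
- arm.current_contact_force(): force on the tool from outside, world axes, zero at the start.
- arm.current_ft_torque(): the same for the moment, N m.
- arm.current_finger_gap(): finger opening in mm.
Only numpy, scipy, OpenCV 4.12 (cv2) and the standard library are available. Lean on these libraries where they do the work, as an engineer would, in place of code of your own. Each camera call takes 0.05 s, during which the arm holds its last target.

## Task

Press the red plunger of the ejector block fully down with one fingertip, so that the brass guide roller pops out of its nest, and trap the roller on its sloping run with the other finger before it rolls off the end. Let the ejector bring the roller out, never pick the roller up, and leave the tin, barrel, rod and column where they are. Finish holding like that: plunger still fully down, roller at rest on the run against the finger.

Things in the scene. Friction and masses are not known exactly. Their poses are not given: they have to be found in the camera images.
- block: Fixed wooden ejector block, 144 x 46 mm, up to 61 mm high. Origin on the bench under the plunger's axis; z up, x points level in the run's downhill direction, y across. Along x: plunger at 0 (wood around it 41 mm high, x = -22 to 14 mm), roller nest 17 to 40 mm, then the steel run, sloping down 15 degrees from its crest (x = 40 mm, 50 mm high) to its mouth.
- plunger (a joint): Spring plunger travel in m: 0 up, 0.012 fully down at its stop; springs back when let go. It needs about 4 N to start and 7 N at the bottom. It raises the nest's floor 1.25 times as far as it goes down; at about 8 mm of travel the roller comes out and rolls down the run by itself, off the end within about half a second unless stopped.
- plunger_top (a point): Centre of the flat top of the red plunger cap, 22 mm across: 57 mm above the bench when up, 45 mm when fully down; it moves with the plunger.
- roller: Loose brass guide roller, plain cylinder 22 mm across, 28 mm long, about 90 g, lying across the run (its y axis is its axle). Origin at its centre: in the nest 30 mm down-run of the plunger's axis, 54 mm above the bench. Out of the nest once its centre is over 46 mm from that axis; a finger whose uphill face is 62 mm or more from the axis leaves room for that.
- run_middle (a point): Point on the run's surface, on its centre line, 70 mm down-run of the plunger's axis and 42 mm above the bench; a good region to trap the roller. The run is 32 mm wide between side walls 7 mm thick that stand 6 mm above its surface, from x = 20 mm of the block to the mouth.
- run_mouth (a point): Middle of the run's open lower end, 116 mm down-run of the plunger's axis, 30 mm above the bench: past it the roller drops to the bench.
- rivet_tin: Bystander: round copper tin, 58 mm across, 42 mm high, loose. Origin at the centre of its underside.
- gut_barrel: Bystander: steel barrel with coiled grooves, 58 mm across, 44 mm high with a short brass arbor to 56 mm, loose. Origin at the centre of its underside.
- crutch_rod: Bystander: brass rod 158 mm long along its x axis, 8 mm square, with a 36 mm crosspiece at one end, loose. Origin on its underside near the middle.
- hood_column: Bystander: dark walnut column with square ends, 280 mm long along its x axis, 44 mm high and wide, lying loose. Origin under its middle.

How it is judged:
By the outcome, as a careful person would: the job done as asked, in the order asked, and still so for the second after the job is handed in, while the arm keeps its last pose, push and grip.
It also fails if it takes over 32 s, if anything falls off the work surface, if the arm or the gripper's body presses on something with over 40 N, if the wrist force passes 120 N, or if a joint passes its speed limit or range.

## Working session

There is one attempt and no reset: what is moved stays moved. The work goes in short steps, each a Python script; the robot and the scene stay as the last script left them, time stands still between calls to the robot, and variables do not carry over. Pictures are saved under pics/ and viewed, and the job is handed in when it is done.

```bash
ls; mkdir -p pics
python3 - <<'E'
from rig import arm
import cv2,numpy as np
for n in("top","side"):
    s=arm.snapshot(n); cv2.imwrite(f"pics/{n}0.png",s["image"]); print({k:v for k,v in s.items() if k!="image"})
    np.save(f"pics/{n}0.npy",s["image"])
print(arm.current_time_s(),arm.current_finger_gap(),arm.current_tcp_rot())
E
```

```text
pics
{'vfov': 43.35529497205023, 'cx': 258.5511106951077, 'cy': 188.6877867777075, 'D': array([0.05567084, 0.        , 0.        , 0.        , 0.        ]), 'position': array([ 520.14400603,    6.90176246, 1071.83442189]), 'rotation': array([-176.44617395,    0.18492998,  -88.63983511])}
{'vfov': 42.95311633916002, 'cx': 262.30537231509334, 'cy': 187.6236981454724, 'D': array([-0.17353998,  0.        ,  0.        ,  0.        ,  0.        ]), 'position': array([446.17231115, 491.45283427, 658.62811671]), 'rotation': array([-139.85081726,    0.87896114, -162.69568384])}
0.1 93.52596878983233 [-1.79883170e+02 -1.66699588e-02  2.02723446e+01]
```

View pics/top0.png

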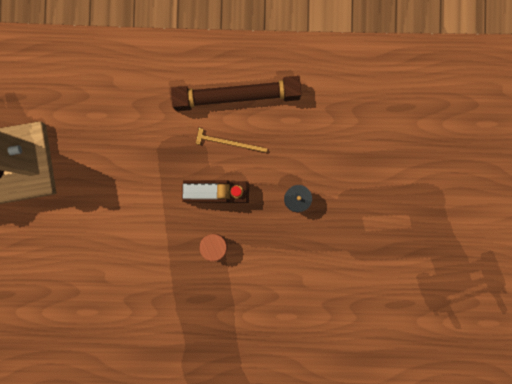

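View pics/side0.png

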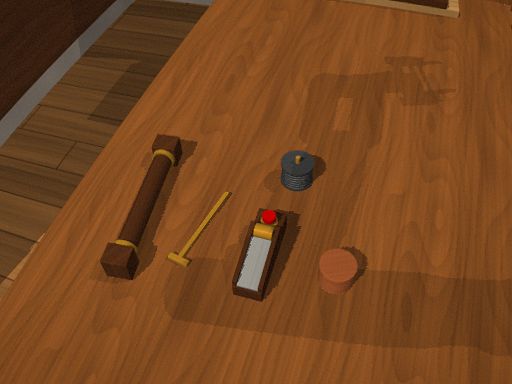

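The top view shows the red cap at about (237,191), with the steel run going left to about (183,191). The barrel is at (298,199), the tin at (213,248), and the rod and column are above the block. The side view agrees: cap at (269,217), run mouth at about (250,290). Next I'll measure positions from both views.

```bash
cat > h.py <<'E'
import cv2,numpy as np
from scipy.spatial.transform import Rotation as R
def K(s):
    f=s["image"].shape[0]/2/np.tan(np.radians(s["vfov"])/2)
    return np.array([[f,0,s["cx"]],[0,f,s["cy"]],[0,0,1]])
def rays(s,px):
    u=cv2.undistortPoints(np.array(px,float).reshape(-1,1,2),K(s),s["D"]).reshape(-1,2)
    d=np.c_[u,np.ones(len(u))]
    return np.array(s["position"]),R.from_euler("xyz",s["rotation"],degrees=True).apply(d)
def plane(s,px,z):
    c,d=rays(s,px); return c+d*((np.array(z)-c[2])/d[:,2])[:,None]
def tri(s1,p1,s2,p2):
    c1,d1=rays(s1,[p1]);c2,d2=rays(s2,[p2]);d1=d1[0];d2=d2[0]
    t=np.linalg.lstsq(np.c_[d1,-d2],c2-c1,rcond=None)[0]
    a=c1+t[0]*d1;b=c2+t[1]*d2
    return (a+b)/2,np.linalg.norm(a-b)
def big(m):
    n,l,st,ce=cv2.connectedComponentsWithStats(m.astype(np.uint8))
    i=1+np.argmax(st[1:,4]); return l==i
E
python3 - <<'E'
from rig import arm
from h import *
S={n:arm.snapshot(n) for n in("top","side")}
P={}
for n,s in S.items():
    im=s["image"].astype(int);b,g,r=im[...,0],im[...,1],im[...,2]
    red=big((r>150)&(g<50)&(b<50)); 
    y,x=np.nonzero(red);cr=(x.mean(),y.mean());
    m=np.zeros(red.shape,bool);y0,x0=int(cr[1]),int(cr[0]);m[y0-30:y0+100,x0-70:x0+30]=1
    st=big((abs(r-b)<30)&(b>110)&m); y,x=np.nonzero(st)
    rect=cv2.minAreaRect(np.c_[x,y].astype(np.float32))
    box=cv2.boxPoints(rect)
    print(n,red.sum(),cr,st.sum(),rect,box.tolist())
    P[n]=cr
    print("cap@57",plane(s,[cr],57))
    # roughly: corners farthest from cap = mouth at z30, near ones = crest z50
    d=np.hypot(*(box-cr).T);o=np.argsort(d)
    mo=box[o[2:]];cs=box[o[:2]]
    A=plane(s,[mo.mean(0)],30)[0];B=plane(s,[cs.mean(0)],50)[0]
    print("mouth",A,"crest end",B)
    c=plane(s,[cr],57)[0]
    for q in(A,B):
        v=(q-c)[:2];print(np.hypot(*v),np.degrees(np.arctan2(v[1],v[0])))
    v=(A-B)[:2];print("A-B",np.hypot(*v),np.degrees(np.arctan2(v[1],v[0])))
print(tri(S["top"],P["top"],S["side"],P["side"]))
E
python3 - <<'E'
import cv2
a=cv2.imread("pics/top0.png")[160:230,165:325];cv2.imwrite("pics/topz.png",cv2.resize(a,None,fx=5,fy=5,interpolation=2))
a=cv2.imread("pics/side0.png")[195:305,215:345];cv2.imwrite("pics/sidez.png",cv2.resize(a,None,fx=5,fy=5,interpolation=2))
E
```

```text
top 68 (np.float64(235.58823529411765), np.float64(191.0441176470588)) 485 ((199.5, 191.0), (14.0, 33.0), 90.0) [[183.0, 184.0], [216.0, 184.0], [216.0, 198.0], [183.0, 198.0]]
cap@57 [[576.97132444  59.86637083  57.        ]]
mouth [575.91228265 174.71993179  30.        ] crest end [576.48117261 101.71489494  50.        ]
114.8584434582187 90.52829799032213
41.851394465814536 90.6710474899095
A-B 73.00725334547171 90.44646692294675
side 130 (np.float64(268.6), np.float64(215.6153846153846)) 998 ((253.44998168945312, 262.8500061035156), (21.137096405029297, 51.74641418457031), 15.255118370056152) [[236.44613647460938, 285.0307922363281], [250.06150817871094, 235.1077117919922], [270.4538269042969, 240.66921997070312], [256.83843994140625, 290.59228515625]]
cap@57 [[579.90383434  60.66055828  57.        ]]
mouth [578.44595503 175.50455276  30.        ] crest end [581.34932259  99.31251801  50.        ]
114.85324758121989 90.727298327618
38.67897913828853 87.8582768200759
A-B 76.2473324286653 92.18225252868498
(array([578.46934974,  60.2061307 ,  56.71229985]), np.float64(3.027608535602089))
```

View pics/topz.png

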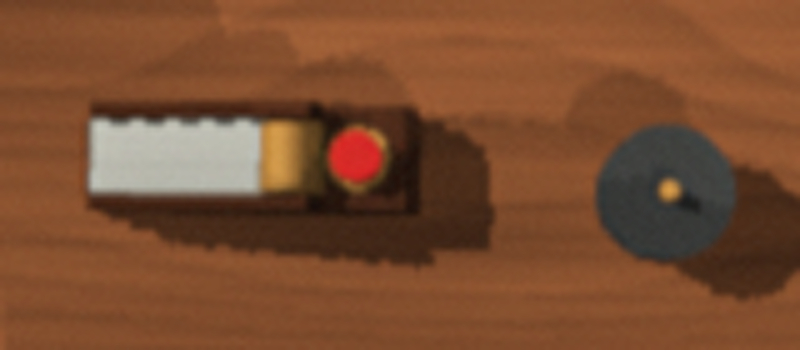

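View pics/sidez.png

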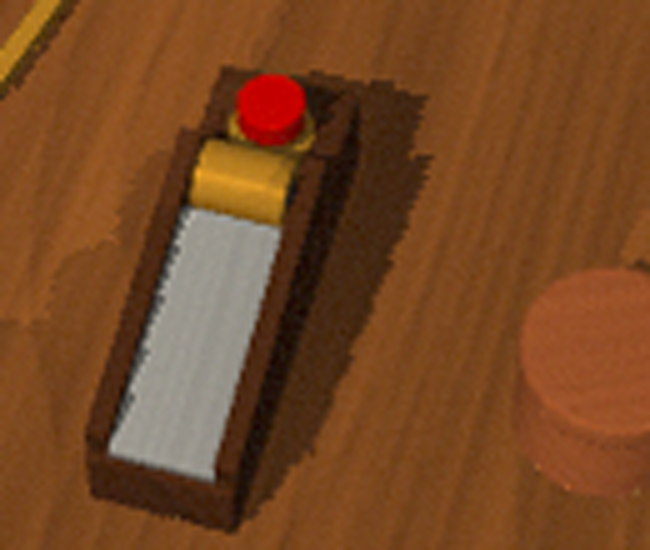

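The cap is at about (577.5, 60), and the run points along about +90.6°. I'll set the jaws along the run and tilt the tool 4° so the downhill finger sits lower. One finger goes over the cap and the other over the run at about x=96 mm.

```bash
cat >> h.py <<'E'
C=np.array([577.6,60.2]);PH=np.radians(90.6);T=np.radians(4)
E2=np.array([np.cos(PH),np.sin(PH),0]);G=93.5
def pose(xe,ze,sgn,lat=0):
    """xe,ze: block x and height of press finger's inner lower edge"""
    y=E2*np.cos(T)-np.array([0,0,np.sin(T)]); z=-E2*np.sin(T)-np.array([0,0,np.cos(T)])
    p=np.array([*C,0])+E2*xe+np.array([0,0,ze])+y*G/2+lat*np.array([-E2[1],E2[0],0])
    yy=sgn*y; x=np.cross(yy,z)
    return p,R.from_matrix(np.c_[x,yy,z]).as_euler("xyz",degrees=True)
E
python3 - <<'E'
from rig import arm
from h import *
print(arm.current_joints())
best=None
for s in(1,-1):
    q=arm.ik(*pose(3,140,s)); print(s,q)
    if q is not None:
        d=np.abs(np.array(q)-arm.current_joints()).max()
        if best is None or d<best[0]: best=(d,s)
s=best[1];print("sign",s)
arm.movep(*pose(3,140,s)); arm.move_l(pose(3,72,s)[0],rate=100)
arm.dwell(0.2)
p,o=pose(3,72,s);print(p,arm.current_ee_pos(),o,arm.current_tcp_rot(),arm.current_contact_force(),arm.current_time_s(),arm.current_finger_gap())
for n in("top","side"):
    S=arm.snapshot(n);cv2.imwrite(f"pics/{n}1.png",S["image"])
a=cv2.imread("pics/top1.png")[140:250,150:310];b=cv2.imread("pics/side1.png")[170:310,190:350]
cv2.imwrite("pics/a1.png",cv2.resize(a,None,fx=5,fy=5));cv2.imwrite("pics/b1.png",cv2.resize(b,None,fx=4,fy=4))
E
```

```text
[-7.83510119e+01  1.18693477e+01  8.83691637e+01  1.56955204e-04
  7.98407040e+01 -8.62389537e+00]
1 [  4.67683598  17.52628102  89.82805819  -4.17308147  72.97313228
 -84.68930117]
-1 [ 4.67683598 17.52628102 89.82805819 -4.17308147 72.97313228 95.31069883]
sign 1
[577.08022127 109.83339777  68.73888485] [577.84266068 109.92374227  69.72332877] [-176.     0.  -179.4] [-1.76006806e+02  1.06159740e-01 -1.79398426e+02] [ 0.63319371 -0.95091044 -0.60840091] 3.9 94.22911967622878
```

View pics/b1.png

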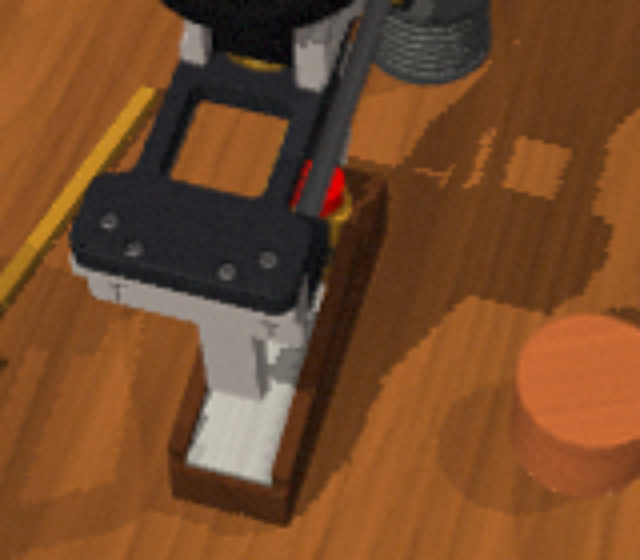

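View pics/a1.png

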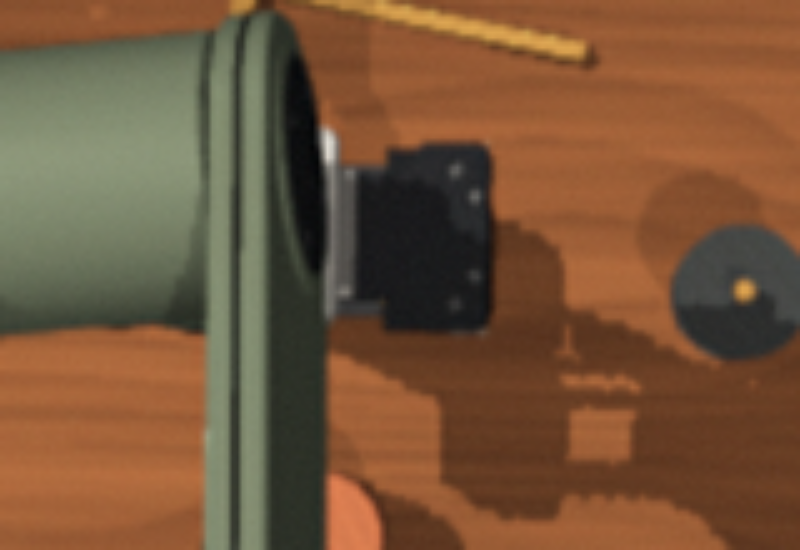

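The downhill finger hangs over the run, with its lower back edge centred at about (248.7, 268.5) in the side view. The press finger is hidden behind the linkage. I'll check the lateral position with that ray, then press under force limits.

Run:
```python
from rig import arm
from h import *
s=arm.snapshot("side")
p,o=pose(3,72,1)
tip=arm.current_ee_pos()+R.from_euler("xyz",arm.current_tcp_rot(),degrees=True).apply([0,47+12.5,0])
print("trap back edge expected",tip)
q=plane(s,[[248.7,268.5]],tip[2]);print("seen",q)
```

```text
trap back edge expected [576.78891017 169.22367794  65.10590172]
seen [[577.94991259 163.26748054  65.10590172]]
```

Laterally the finger agrees to about 1 mm. The tip looks about 6 mm thinner at the back than assumed, which still puts it over the cap. Now I'll press.

Run:
```python
from rig import arm
from h import *
def st(m): print(m,arm.current_ee_pos().round(1),arm.current_contact_force().round(1),arm.current_ft_torque().round(2),round(arm.current_time_s(),2))
r=arm.move_l(pose(3,50,1)[0],rate=40,max_force=3.0); st(("contact",r))
r=arm.move_l(pose(3,38,1)[0],rate=40,max_force=16); st(("press",r))
arm.dwell(0.3); st("hold")
for n in("top","side"):
    S=arm.snapshot(n);cv2.imwrite(f"pics/{n}2.png",S["image"])
b=cv2.imread("pics/side2.png")[170:310,190:350]
cv2.imwrite("pics/b2.png",cv2.resize(b,None,fx=4,fy=4))
```

```text
('contact', True) [577.2 109.8  50.5] [0.2 1.4 4. ] [-0.03 -0.1  -0.06] 4.52
('press', True) [577.4 109.8  41.8] [-1.9  0.7  5.8] [-0.14  0.24 -0.08] 4.86
hold [577.3 109.8  41.8] [-1.2  0.4  6.9] [-0.15  0.14 -0.09] 5.16
```

View pics/b2.png

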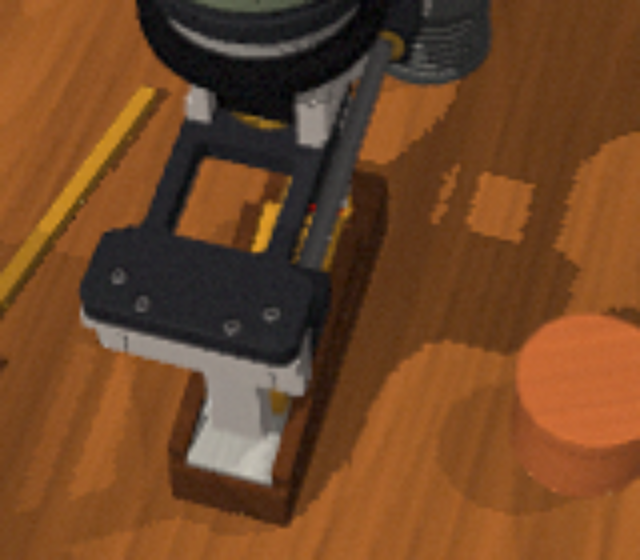

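The roller is out and resting against the downhill finger, seen as brass at (278,400). The push is only about 7 N, so I'm not sure the plunger is on its stop. I'll press on slowly to a clear force rise.

Run:
```python
from rig import arm
from h import *
def st(m): print(m,arm.current_ee_pos().round(2),arm.current_contact_force().round(1),arm.current_ft_torque().round(2),round(arm.current_time_s(),2),round(arm.current_finger_gap(),1))
p0=arm.current_ee_pos()
for i in range(8):
    p0=p0-[0,0,0.5]
    r=arm.move_l(p0,rate=5,max_force=12); arm.dwell(0.15); st((r,round(p0[2],2)))
    if arm.current_contact_force()[2]>16: break
arm.dwell(.3);st("hold")
for n in("top","side"):
    S=arm.snapshot(n);cv2.imwrite(f"pics/{n}3.png",S["image"])
b=cv2.imread("pics/side3.png")[170:310,190:350]
cv2.imwrite("pics/b3.png",cv2.resize(b,None,fx=4,fy=4,interpolation=2))
```

```text
(False, np.float64(41.31)) [577.34 109.82  42.17] [-2.   0.4  6.5] [-0.2   0.23 -0.14] 5.66 93.7
(False, np.float64(40.81)) [577.37 109.84  41.8 ] [-1.9  1.2  6.6] [-0.23  0.23 -0.12] 6.06 94.2
(False, np.float64(40.31)) [577.41 109.81  41.74] [-3.1  1.   9.3] [-0.31  0.38 -0.17] 6.46 93.9
(False, np.float64(39.81)) [577.47 109.81  41.69] [-4.2  1.1 11.2] [-0.45  0.59 -0.22] 6.86 94.3
(False, np.float64(39.31)) [577.53 109.79  41.64] [-3.4  0.7 13.6] [-0.55  0.74 -0.24] 7.26 94.0
(False, np.float64(38.81)) [577.58 109.8   41.57] [-5.4  1.3 15.4] [-0.7   0.92 -0.34] 7.66 93.9
(False, np.float64(38.31)) [577.61 109.79  41.51] [-6.   1.3 17.5] [-0.76  1.03 -0.42] 8.06 93.6
hold [577.62 109.8   41.5 ] [-5.6  0.1 18.6] [-0.82  1.14 -0.43] 8.36 93.8
```

View pics/b3.png

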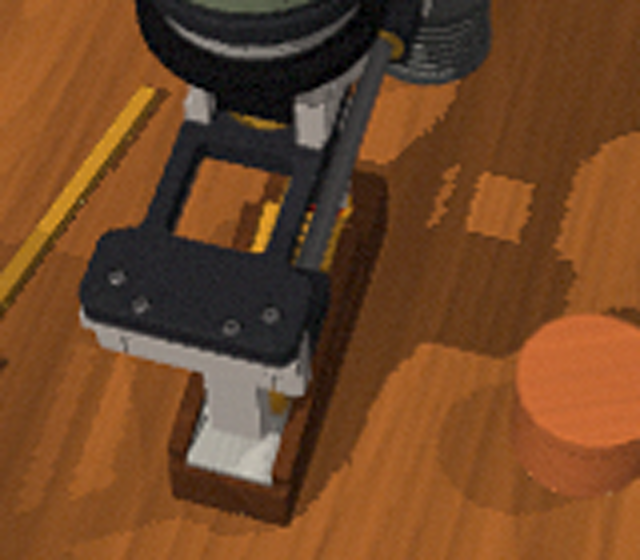

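The stop is firm. The TCP barely moves while the push climbs from 7 to 18 N, and it sits at about the predicted height (41.7 mm). The moment puts the load on the press finger. There is another brass patch at (268,225) near the nest, so I'll zoom in to tell the roller from the raised nest floor.

Run:
```python
import cv2,numpy as np
L=[]
for i in "023":
    a=cv2.imread(f"pics/side{i}.png")[210:300,232:292]
    L.append(cv2.resize(a,None,fx=4.3,fy=6*4.3/6,interpolation=cv2.INTER_NEAREST))
cv2.imwrite("pics/c3.png",np.hstack(L))
from h import *
import h
s=dict(image=np.zeros((384,512,3)),vfov=42.95311633916002,cx=262.30537,cy=187.6237,D=np.array([-0.17354,0,0,0,0]),position=[446.17231115,491.45283427,658.62811671],rotation=[-139.85081726,0.87896114,-162.69568384])
def proj(x,y,z):
    P=np.array([*C,0])+E2*x+np.array([0,0,z])+y*np.array([-E2[1],E2[0],0])
    r=R.from_euler("xyz",s["rotation"],degrees=True).inv()
    u,_=cv2.projectPoints((r.apply(P-s["position"]))[None],np.zeros(3),np.zeros(3),K(s),s["D"]);return u.ravel().round(1)
for nm,x,z in(("nest",30,54),("nest raised",30,69),("floor raised",28.5,58),("caught",85,49.3)):
    print(nm,[proj(x,y,z) for y in(-14,0,14)])
```

```text
nest [array([255.7, 230.1]), array([264.6, 232.2]), array([273.5, 234.4])]
nest raised [array([255.5, 224.3]), array([264.5, 226.4]), array([273.6, 228.6])]
floor raised [array([255.9, 227.8]), array([264.8, 229.9]), array([273.8, 232. ])]
caught [array([244.6, 261.7]), array([253.8, 264. ]), array([263.1, 266.3])]
```

View pics/c3.png

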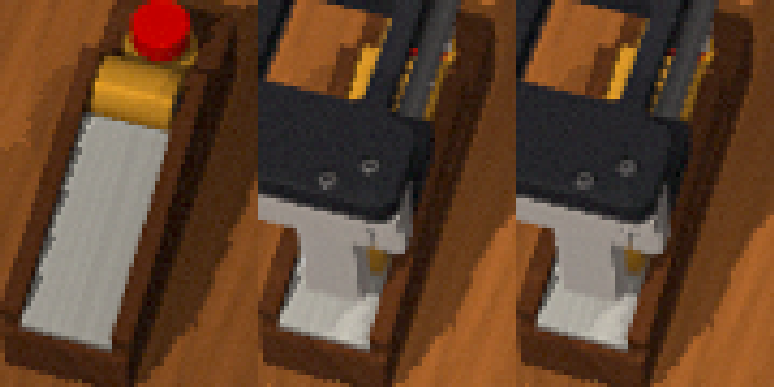

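Run:
```python
import cv2
for i in "0123":
    a=cv2.imread(f"pics/side{i}.png")
    print(i);[print(y,[tuple(map(int,a[y,x][::-1])) for x in range(253,263)]) for y in range(218,238,2)]
a=cv2.imread("pics/side3.png")[213:278,225:300];cv2.imwrite("pics/d3.png",cv2.resize(a,None,fx=9,fy=9,interpolation=cv2.INTER_CUBIC))
a=cv2.imread("pics/top3.png")[140:250,150:310];cv2.imwrite("pics/e3.png",cv2.resize(a,None,fx=5,fy=5))
```

```text
0
218 [(139, 79, 29), (139, 79, 27), (122, 69, 27), (82, 41, 10), (86, 47, 26), (89, 45, 25), (68, 33, 9), (86, 52, 21), (133, 87, 16), (144, 57, 17)]
220 [(130, 76, 35), (111, 64, 25), (77, 37, 15), (74, 41, 21), (73, 40, 15), (77, 39, 23), (74, 40, 15), (97, 62, 26), (162, 117, 35), (149, 98, 22)]
222 [(90, 49, 18), (80, 43, 15), (51, 25, 12), (57, 33, 11), (65, 40, 14), (45, 24, 11), (31, 12, 3), (51, 32, 10), (98, 69, 24), (109, 78, 17)]
224 [(87, 48, 28), (72, 38, 19), (86, 57, 21), (164, 111, 27), (159, 108, 29), (149, 102, 22), (149, 102, 32), (142, 101, 34), (133, 91, 25), (128, 88, 24)]
226 [(78, 41, 19), (100, 65, 23), (191, 132, 37), (183, 126, 32), (178, 124, 32), (178, 123, 33), (178, 123, 37), (175, 122, 31), (173, 119, 29), (165, 114, 30)]
228 [(75, 48, 10), (169, 114, 27), (199, 135, 30), (194, 134, 37), (190, 134, 39), (188, 128, 29), (186, 129, 33), (186, 128, 37), (186, 129, 30), (184, 125, 29)]
230 [(108, 73, 6), (219, 152, 39), (215, 148, 35), (220, 151, 40), (221, 150, 36), (223, 156, 42), (224, 155, 37), (217, 151, 38), (211, 142, 37), (202, 141, 32)]
232 [(122
[... 4249 characters left out ...]
, 39), (205, 143, 34), (129, 92, 39), (28, 29, 38), (34, 34, 37), (38, 39, 46), (36, 35, 38), (31, 31, 35)]
230 [(113, 78, 19), (219, 152, 41), (216, 150, 43), (183, 130, 42), (58, 50, 41), (33, 29, 40), (36, 36, 36), (38, 36, 39), (39, 36, 42), (35, 34, 39)]
232 [(207, 143, 34), (228, 158, 38), (217, 150, 45), (75, 60, 43), (35, 34, 44), (29, 29, 36), (32, 35, 37), (32, 33, 35), (33, 32, 39), (16, 20, 24)]
234 [(31, 30, 36), (36, 34, 41), (32, 37, 42), (33, 36, 38), (39, 40, 43), (34, 35, 37), (38, 42, 42), (39, 40, 42), (26, 29, 30), (23, 17, 17)]
236 [(39, 34, 39), (41, 37, 43), (41, 39, 43), (37, 35, 37), (38, 40, 41), (33, 33, 35), (35, 36, 40), (34, 35, 40), (35, 35, 37), (34, 28, 34)]
```

View pics/d3.png

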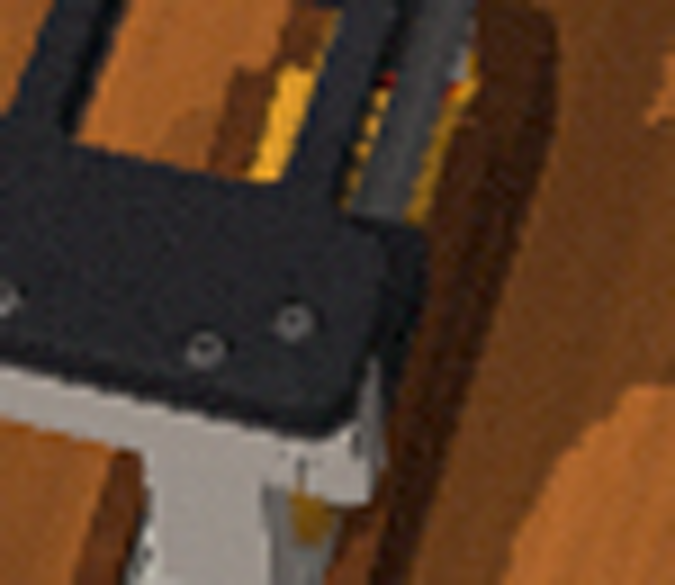

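View pics/e3.png

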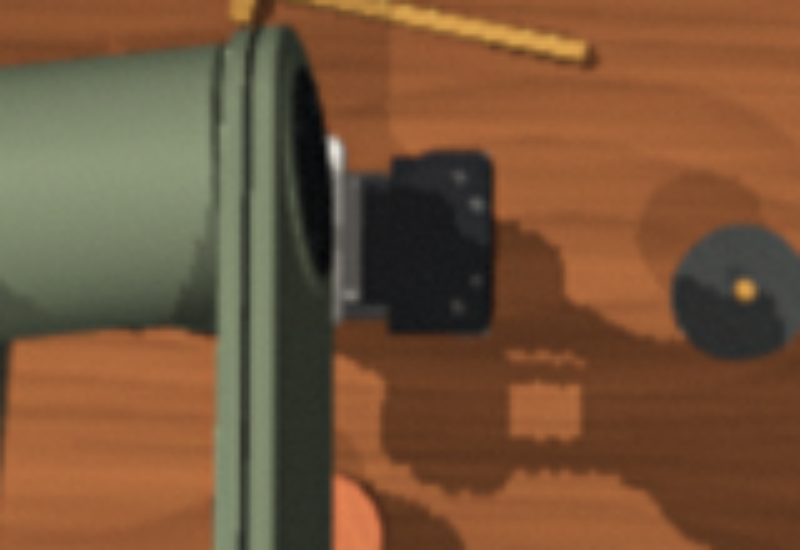

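The patch at the nest is uniformly lit, at about (220,150,40) over rows 222–232. That means a flat raised floor, since the cylinder in the first picture was clearly graded. The brass at (259,270) beside the downhill finger is the roller, unmoved between the last two pictures. I'm handing in.

Run:
```python
from rig import arm
import cv2,numpy as np
a=cv2.imread("pics/side3.png")[262:278,250:270].astype(int)
b=arm.snapshot("side")["image"][262:278,250:270].astype(int)
print("roller patch diff",abs(a-b).mean(),arm.current_contact_force().round(1),arm.current_ee_pos().round(2),arm.current_time_s(),abs(np.array(arm.current_qvel())).max())
arm.close_job()
```

```text
roller patch diff 2.457291666666667 [-6.9  1.6 17.8] [577.64 109.82  41.53] 8.5083 0.05829419288233468
the job is handed in; nothing more can be done
```

The plunger is held down against its stop with one fingertip. The roller came out on its own and rests on the run against the other finger. I handed the job in at about 8.5 s.

- **Plunger:** it met a firm stop with the TCP at 41.5–41.7 mm; I had predicted 41.7 mm for fully down. The push rose from 7 to about 18 N with almost no further travel. The measured moment puts that load on the press finger.
- **Roller:** the downhill finger's face is about 96 mm from the plunger's axis, well past the suggested 70 mm because the gripper can only open fully. The side camera shows the roller's brass beside that finger, unchanged between pictures. The nest shows only a flat, evenly lit brass surface, which I take to be its raised floor.
- **Limits of the checks:**
  - The arm hides the block from the top camera, and the side camera sees only a small part of the roller.
  - The two cameras disagreed by about 3 mm on the cap's position.
  - There is a 6–7 N sideways force on the tool that I did not trace.
- **Bystanders:** the rod, tin and barrel look unmoved wherever the last pictures show them. I compared these by eye only, and did not re-check the column.

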